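Dip the palm brush and hold it on the counter rinser at the third click

ROBOT

A 7-joint arm with a two-finger parallel gripper is mounted at the origin on a cart in front of the work surface, level with it; the furniture and walls round the work are solid. World frame = base frame: x ahead of the robot, y to its left, z up, the work surface at z = 0. Lengths are in m, angles in rad, forces in N, time in s.
With the tool pointing down it reaches from about 0.425 to 0.95 m from the base axis. Payload 4.7 kg.
Tool frame: the origin (TCP) lies midway between the tips of the shut fingers; the grasp point (between the pads) lies 19 mm behind it (grasp_offset is the distance from the TCP to the grasp point, in m); z points along the fingers, y is the line along which they close (so a half turn about z gives the same grasp; the last joint's range is limited). The gripper opens to 87 mm and grips with 3 to 60 N. Pads are 19 mm wide; open, the fingers measure 117 mm over their backs; the gripper's body (75 mm by 190 mm) begins 51 mm behind the grasp point.
Start: joints at [-1.261, 0.469, -0.049, 1.532, 0.024, 1.141, -0.082], TCP at [0.224, 0.637, 0.223] pointing down, gripper open.
Joint ranges: [-2.59, 2.59], [-0.33, 1.99], [-1.39, 1.29], [0.1, 2.45], [-1.04, 4.18], [0.21, 1.99], [-2.66, 2.66]. Speed limits (rad/s): [2.57, 2.57, 3.14, 3.14, 3.14, 3.14, 3.14].

INTERFACE

Orientations are given as a unit quaternion [x, y, z, w].
In Python, from rig import * gives the robot as it stands.
- The arm moves only by the shell command python3 -m jog 'ROWS' [FORCE]. ROWS is JSON, one flat list of numbers, 5 for each row, row after row: the opening, from 0 (shut) to 1 (fully open), then the shift along the tool's x, y, z in mm, then the turn about the tool's z in degrees. In form: [gripper, dx, dy, dz, spin, gripper, dx, dy, dz, spin, ...]. A call has 1 to 12 rows; each row shifts and turns the commanded pose from where the row before left it, along the tool's axes as they then stand; what a row does not reach is not made up. A row lasts 1/8 s, in which the tool goes at most 62.5 mm and 10.7 degrees, less where a joint would pass 70% of its speed; a pose out of reach is approached as far as the arm can. A call with a gripper value outside its range is refused whole. The fingers move at their own pace and stop on an object; FORCE is the grip in N (left out, the last holds). Time passes only in rows, so rows that do not move let the fingers close. It gives the time, the measured TCP pose, the force, the opening and the grip force at its end, in the units of the state.
- get_obs(): the state, without advancing time (a new reading comes with each control period).
- capture(name): name is "side" or "top"; returns a dict with "image" (480x640x3 uint8, blue, green, red), "fx", "fy", "cx", "cy" (pixels), "view" (4x4, takes a point from world to camera coordinates). Camera axes: x right, y down, z forward; pixel columns grow to the right and rows downward; lengths in m; the calibration is good to about 2 mm. A picture is of the moment at which its call begins. There is no depth.
- close_job(): hands the job in; it is judged then, once.
The state is a dict: "time_s": time; "q": joint angles; "qvel": joint speeds; "tau": joint torques, N m; "tcp_pos": TCP position; "tool_rot": TCP orientation; "ft_force": force on the tool from outside, world axes, zero at the start; "ft_torque": the same for the moment, N m; "grip_width": finger opening in m; "grasp_force": force on a finger pad.
Only numpy, scipy, OpenCV 4.12 (cv2) and the standard library are available. Lean on these libraries where they do the work, as an engineer would, in place of code of your own. Each camera call takes 0.05 s, during which the arm holds its last target. There are 200 camera calls.

TASK

Clean the palm brush: pick it up by its handle, dip its bristles well down into the small open bowl and lift them out again, then press the bristles down on the middle of the counter rinser's round spring plate, past its first two clicks to the third, without forcing it hard against the bottom. The plate springs back if let go, so finish while still gripping the brush upright and holding the plate down at the third click; only the brush may touch the rinser, and leave the bowl and the other things where they stand.

Things in the scene. Friction and masses are not known exactly. Their poses are not given: they have to be found in the camera images.
- brush: Palm brush standing upright on its bristles, 83 mm tall, about 0.1 kg, all round about its z axis. Origin: centre of the bristles' underside; z points up through the handle. Bristle tuft 32 mm diameter from z 0 to 29 mm (stiff, does not bend), wooden collar 54 mm diameter from z 29 to 41 mm, plain round wooden handle 26 mm diameter from z 41 to 83 mm. Fingertips gripping the handle just above the collar can push on the collar's top.
- brush_tip (a point): Centre of the underside of the brush's bristles (same point as the brush's origin; z up through the handle).
- bowl: Small open white bowl, 120 mm diameter at the rim, 51 mm tall, 0.15 kg, loose, standing on the worktop, nothing in it. Origin: centre of its underside, z up. The inner floor is 9 mm above the origin and about 50 mm across; the inside widens to about 110 mm at the rim.
- rinser: Counter-top rinser, fixed: a square black and steel drip tray 150 x 150 mm, 37 mm high, with a round steel spring plate on a stem in its middle. Origin: centre of the tray's underside, z up. At the +x side a post 8 x 22 mm, its centre 64 mm from the middle and its top 76 mm above the origin, carries three dark marks, one for each click; a pointer on the plate moves down along them.
- plate_top (a point): Centre of the spring plate's flat upper face, which is 72 mm in diameter; 74.5 mm above the rinser's origin while the plate is up, sinking as it is pressed; z up.
- rinse_plate (a joint): How far the spring plate is pressed down, in m: 0 up, clicks (detents) at 0.007, 0.014 and 0.021 (the third), stop at 0.0235. The return spring pushes back with about 5 N at the top rising to about 9 N at the third click, and about 2 N more or less on either side of each ridge between the clicks; the plate always rises again when let go, no click holds it. The stop 2.5 mm past the third click is hard.
- black_mug: Black mug, 84 mm diameter and 80 mm tall, 114 mm over its handle, bystander. Origin: centre of its underside.
- soda_can: Drink can, 66 mm diameter, 115 mm tall, bystander. Origin: centre of its underside.
- spice_jar: Small spice jar, 42 mm diameter, 106 mm tall, bystander. Origin: centre of its underside.
Things that resemble listed ones, but are neither listed nor needed, are in the scene too. Leave any turquoise look-alike of the bowl alone.

How it is judged:
On the way, in this order (a step that is already met when the one before it is completed fails the run):
1. the gripped brush has its bristles in the bowl, their underside within 32 mm of the bowl's underside (19 mm or more below the rim) (z of brush_tip in the frame of bowl below 0.032 m and horizontal distance between brush_tip and bowl below 0.035 m and contact force between the fingers and brush above 1 N), for 0.1 s.
2. the gripped brush is lifted out, its bristles clear above the bowl's rim (z of brush_tip in the frame of bowl above 0.058 m and contact force between the fingers and brush above 1 N), for 0.1 s.
3. the brush has pressed the plate to the third click (value of joint rinse_plate above 0.0185 m and contact force between brush and rinser above 3 N and contact force between the fingers and brush above 1 N), for 0.2 s.
At the end, for the whole second after the job is handed in: Still gripped, the upright brush (within 15 degrees, 24 mm of centre) pushes the plate with over 3 N, down 18.5 mm or more; arm and fingers off the rinser; bowl upright, within 40 mm of its start, bystanders within 30 mm (all of step 3 and horizontal distance between brush_tip and plate_top below 0.024 m and angle between brush's own z axis and vertical below 0.26 rad and contact force between each of the arm, the fingers and rinser below 0.5 N and angle between bowl's own z axis and vertical below 0.1 rad and distance of bowl from where it was at the start of the episode below 0.04 m and linear speed of bowl below 0.02 m/s and distance of each of black_mug, soda_can, spice_jar from where it was at the start of the episode below 0.03 m); the arm keeps its last pose, push and grip.
It fails at once if the rinser is forced with more than 45 N (contact force between brush and rinser above 45 N).
It fails at once if the arm or fingers press the rinser themselves (contact force between any of the arm, the fingers and rinser above 3 N).
It fails at once if the bowl is tipped or pushed away (angle between bowl's own z axis and vertical above 0.5 rad or distance of bowl from where it was at the start of the episode above 0.06 m).
It fails at once if a bystander is pushed away (distance of any of black_mug, soda_can, spice_jar from where it was at the start of the episode above 0.04 m).
It also fails if it takes over 48 s, if anything falls off the work surface, if the arm or the gripper's body presses on something with over 40 N, if the wrist force passes 120 N, or if a joint passes its speed limit or range.

## Working session

There is one attempt and no reset: what is moved stays moved. The work goes in short steps, Python scripts to look and compute and a shell command to move; the robot and the scene stay as the last step left them, time stands still between calls to the robot, and variables do not carry over. Pictures are saved under pics/ and viewed, at most 10 in all, crops included, and the job is handed in when it is done.

```bash
mkdir -p pics; python3 - <<'E'
from rig import *
import cv2,json,numpy as np
o=get_obs();print({k:np.round(v,3).tolist() for k,v in o.items()})
for n in("top","side"):
    c=capture(n);cv2.imwrite(f"pics/{n}0.png",c["image"])
    print(n,c["fx"],c["fy"],c["cx"],c["cy"],np.round(c["view"],4).tolist())
E
```

```text
{'time_s': 0.0, 'q': [-1.261, 0.469, -0.049, 1.534, 0.024, 1.141, -0.082], 'qvel': [-0.001, 0.001, 0.001, -0.002, 0.0, 0.001, 0.002], 'tau': [-0.0, -50.798, -0.08, -23.615, -0.061, 0.038, 0.0], 'tcp_pos': [0.224, 0.636, 0.222], 'tool_rot': [0.169, 0.986, -0.001, -0.0], 'ft_force': [0.309, -0.277, 0.164], 'ft_torque': [-0.027, -0.016, -0.012], 'grasp_force': 0.0, 'grip_width': 0.087}
top 450.3743017448978 450.3743017448978 318.5555333159858 235.93986539009921 [[-0.0167, -0.9999, -0.0005, 0.0804], [-0.9964, 0.0167, -0.0836, 0.5275], [0.0836, -0.0009, -0.9965, 1.0242], [0.0, 0.0, 0.0, 1.0]]
side 551.1403089997656 551.1403089997656 320.10007886449995 231.07547706416344 [[0.9962, -0.0844, 0.02, -0.5], [-0.0269, -0.52, -0.8537, 0.129], [0.0824, 0.85, -0.5203, 1.1633], [0.0, 0.0, 0.0, 1.0]]
```

View pics/top0.png

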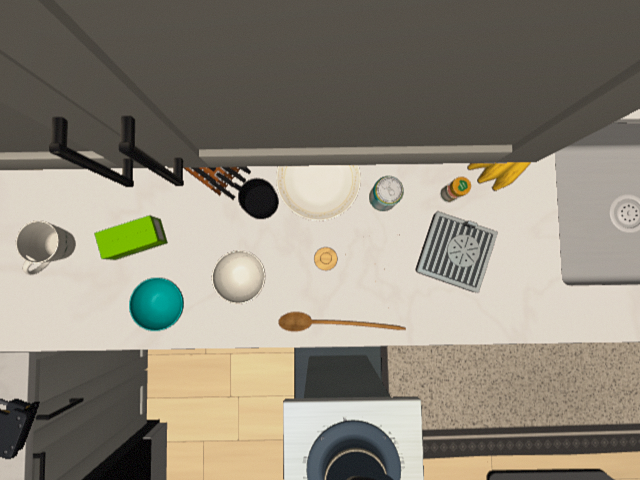

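View pics/side0.png

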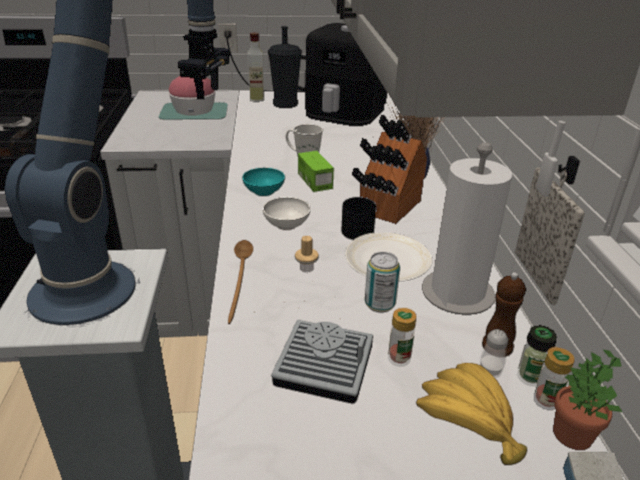

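The top view shows the brush at about (326,258), the white bowl at (239,276) and the rinser plate at (463,251). The side view shows the brush at (307,250), the bowl at (287,213) and the plate at (325,339). I'll enlarge these areas to read them more accurately.

```bash
cat > h.py <<'E'
from rig import *
import numpy as np
def w(c,u,v,z):
    V=np.array(c["view"]);R,t=V[:3,:3],V[:3,3]
    d=R.T@np.array([(u-c["cx"])/c["fx"],(v-c["cy"])/c["fy"],1]);C=-R.T@t
    return np.round(C+d*(z-C[2])/d[2],4)
E
python3 - <<'E'
import cv2,numpy as np
t=cv2.imread('pics/top0.png');s=cv2.imread('pics/side0.png')
f=lambda im,x,y,w,h,k:cv2.resize(im[y:y+h,x:x+w],None,fx=k,fy=k,interpolation=cv2.INTER_CUBIC)
a=f(t,205,210,160,100,5)  # 800x500
cv2.imwrite('pics/c1.png',a)
b=np.hstack([f(t,415,205,90,90,4),f(s,265,310,110,90,4)]);cv2.imwrite('pics/c2.png',b)
cv2.imwrite('pics/c3.png',f(s,255,190,80,90,6))
E
```

```text
(no output)
```

View pics/c1.png

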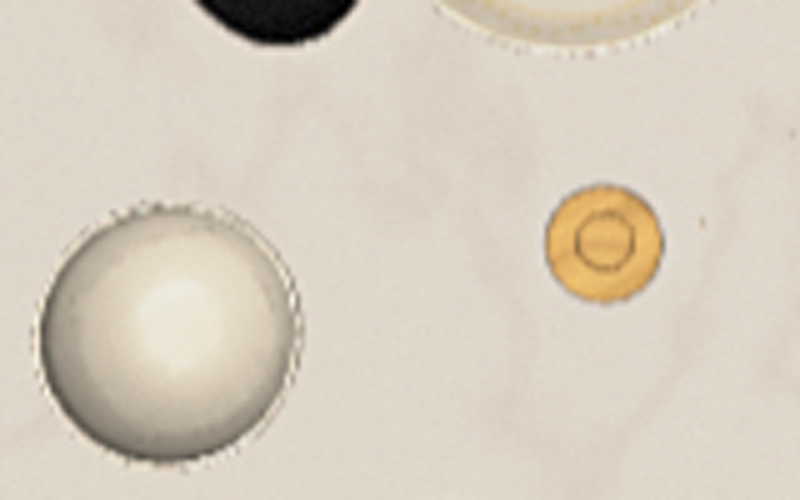

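View pics/c2.png

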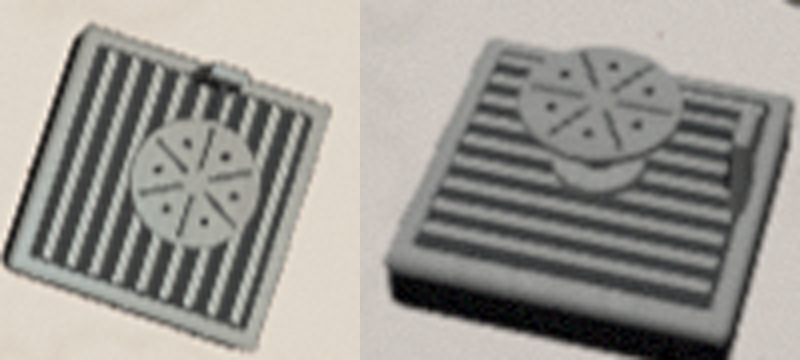

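View pics/c3.png

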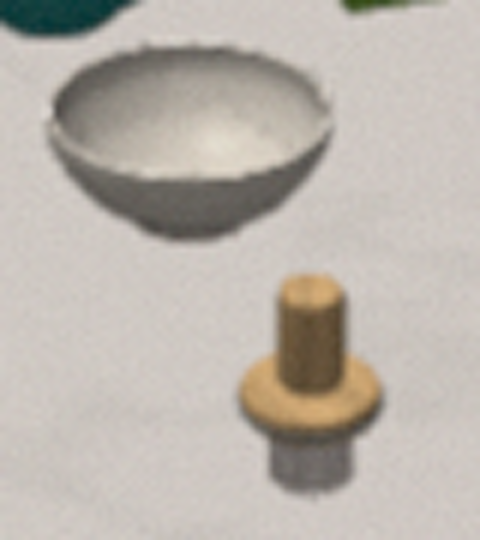

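In the crops, the handle top is at top (325.8,258.0) / side (307,238.5), the bowl rim at top (238.8,277) / side (286.7,208.7), and the plate at top (463.5,250.7) / side (325.3,335.7). The rinser's post is on its far (+x) side, at top (471,224).

```bash
python3 - <<'E'
from h import *
T=capture("top");S=capture("side")
for n,a,b,z in(("brush",(325.8,258.),(307,238.5),.083),("bowl",(238.8,277),(286.7,208.7),.051),("plate",(463.5,250.7),(325.3,335.7),.0745)):
    print(n,w(T,*a,z),w(S,*b,z))
print("collar",w(T,325.8,258.6,.041),"post",w(T,471,223.5,.076))
print("mug",w(T,259,198,.08),"can",w(T,388,190,.115),"jar",w(T,460,186,.106))
print("cab edge", [w(T,300,158,z) for z in(.4,.5,.6)])
E
```

```text
brush [0.4752 0.0566 0.083 ] [0.4762 0.0558 0.083 ]
bowl [0.437  0.2519 0.051 ] [0.4378 0.2498 0.051 ]
plate [ 0.4865 -0.2467  0.0745] [ 0.4885 -0.2478  0.0745]
collar [0.4753 0.056  0.041 ] post [ 0.5462 -0.2654  0.076 ]
mug [0.6103 0.2018 0.08  ] can [ 0.6169 -0.0782  0.115 ] jar [ 0.6247 -0.2351  0.106 ]
cab edge [array([0.6151, 0.0978, 0.4   ]), array([0.589, 0.094, 0.5  ]), array([0.5629, 0.0902, 0.6   ])]
```

```bash
cat >> h.py <<'E'
from scipy.spatial.transform import Rotation as Ro
def go(p):
    o=get_obs();R=Ro.from_quat(o["tool_rot"])
    print("t",round(o["time_s"],2),"tcp",np.round(o["tcp_pos"],4),"F",np.round(o["ft_force"],1),"w",round(o["grip_width"],4),"g",round(o["grasp_force"],1),"tilt",np.round(R.as_matrix()[:,2],3))
    print("tool mm",np.round(1000*R.inv().apply(np.array(p)-o["tcp_pos"]),1))
E
python3 -m jog '[1,-36,-38.6,0,0,1,-36,-38.6,0,0,1,-36,-38.6,0,0,1,-36,-38.6,0,0,1,-36,-38.6,0,0,1,-36,-38.6,0,0,1,-36,-38.6,0,0,1,-36,-38.6,0,0,1,-36,-38.6,0,0,1,-36,-38.6,0,0,1,-36,-38.6,0,0,1,-34,-38.6,0,0]' 30
python3 -c "from h import *;go([.4757,.0562,.044])"
```

```text
time_s: 1.7
tcp_pos: [0.4764, 0.0553, 0.2227]
tool_rot: [0.169, 0.986, 0.0, 0.0]
ft_force: [0.1, 0.7, -0.3]
grip_width: 0.0868
grasp_force: 0.0
t 1.7 tcp [0.4764 0.0553 0.2227] F [ 0.1  0.7 -0.3] w 0.0868 g 0.0 tilt [ 0.001  0.    -1.   ]
tool mm [  1.    0.5 178.7]
```

```bash
python3 -m jog '[1,1,0.5,45,0,1,0,0,45,0,1,0,0,40,0,1,0,0,30,0,1,0,0,17,0,1,0,0,0,0,1,0,0,0,0]'
python3 - <<'E'
from h import *
import cv2
go([.4757,.0562,.045])
f=lambda im,x,y,w,h,k:cv2.resize(im[y:y+h,x:x+w],None,fx=k,fy=k,interpolation=cv2.INTER_CUBIC)
cv2.imwrite('pics/g1.png',np.hstack([f(capture("side")["image"],250,170,100,130,4),f(capture("top")["image"],270,200,100,130,4)]))
E
```

```text
time_s: 2.58
tcp_pos: [0.4757, 0.0578, 0.0462]
tool_rot: [0.169, 0.986, 0.0, 0.001]
ft_force: [-0.3, 0.0, 0.8]
grip_width: 0.0872
grasp_force: 0.0
t 2.58 tcp [0.4757 0.0578 0.0462] F [-0.3  0.   0.8] w 0.0872 g 0.0 tilt [ 0.001  0.    -1.   ]
tool mm [-0.5 -1.5  1.2]
```

View pics/g1.png

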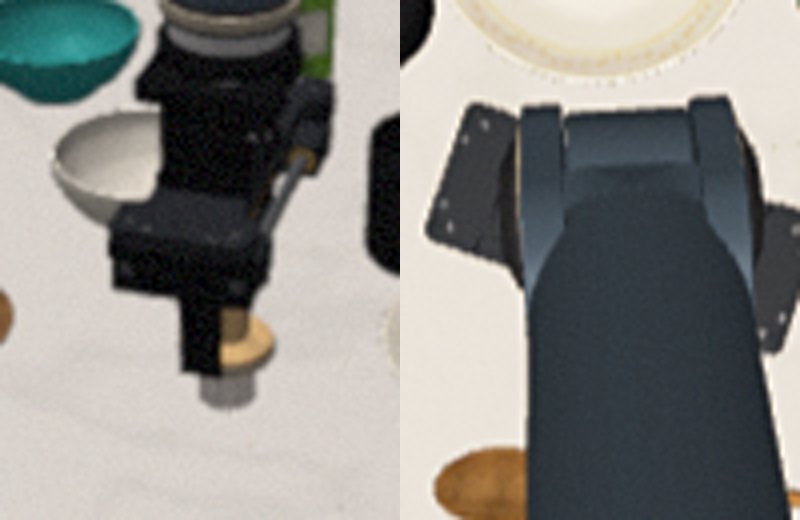

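The side view shows the near finger in front of the handle, just above the collar, with the brush between the fingers. I'll close the gripper.

```bash
python3 -m jog '[0.5,-0.5,-1.5,1,0,0.25,0,0,0,0,0,0,0,0,0,0,0,0,0,0,0,0,0,0,0,0,0,0,0,0,0,0,0,0,0,0,0,0,0,0]' 40
python3 -c "from h import *;go([.4374,.251,.15])"
```

```text
time_s: 3.68
tcp_pos: [0.4751, 0.0561, 0.0445]
tool_rot: [0.169, 0.986, 0.0, -0.0]
ft_force: [0.3, 0.6, -1.1]
grip_width: 0.0252
grasp_force: 40.0
t 3.67 tcp [0.4751 0.0561 0.0445] F [ 0.3  0.6 -1.1] w 0.0252 g 40.0 tilt [-0.  0. -1.]
tool mm [ 100.3  171.3 -105.5]
```

```bash
python3 -m jog '[0,0,0,-35,0,0,0,0,-40,0,0,0,0,-30,0,0,20,34,0,0,0,20,34,0,0,0,20,34,0,0,0,20,34,0,0,0,20,35,0,0,0,0,0,0,0,0,0,0,0,0]'
python3 - <<'E'
from h import *
import cv2
go([.4374,.251,.0445+.027])
f=lambda im,x,y,w,h,k:cv2.resize(im[y:y+h,x:x+w],None,fx=k,fy=k,interpolation=cv2.INTER_CUBIC)
cv2.imwrite('pics/d1.png',f(capture("side")["image"],220,130,130,130,4))
E
```

```text
time_s: 4.92
tcp_pos: [0.4375, 0.2497, 0.1492]
tool_rot: [0.169, 0.986, -0.001, -0.0]
ft_force: [0.6, -0.0, -0.6]
grip_width: 0.0253
grasp_force: 40.0
t 4.92 tcp [0.4375 0.2497 0.1492] F [ 0.6 -0.  -0.6] w 0.0253 g 40.0 tilt [-0.001 -0.001 -1.   ]
tool mm [ 0.5  1.3 77.7]
```

View pics/d1.png

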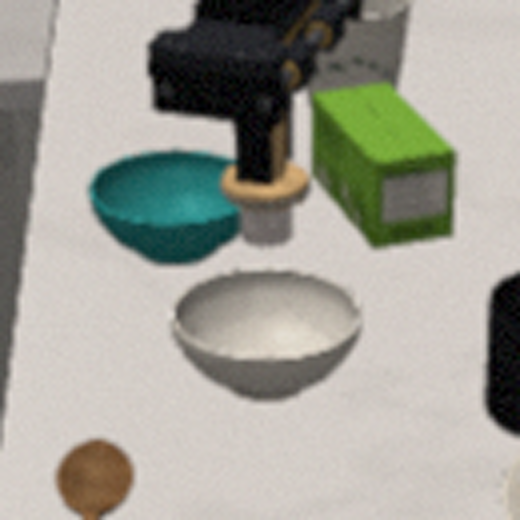

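The side view shows the brush held upright, with its bristles at crop (267,225), centred over the white bowl at (267,315). I'll dip it and lift it out.

```bash
python3 -m jog '[0,0.5,1.3,30,0,0,0,0,30,0,0,0,0,20,0,0,0,0,0,0,0,0,0,0,0,0,0,0,0,0]'
python3 -c "from h import *;go([.4374,.251,.1695])"
python3 -m jog '[0,0,0,-30,0,0,0,0,-35,0,0,0,0,-35,0,0,0,0,0,0,0,0,0,0,0]'
python3 -c "from h import *;go([.4872,-.247,.1695])"
```

```text
time_s: 5.72
tcp_pos: [0.4384, 0.2521, 0.0706]
tool_rot: [0.169, 0.986, 0.001, 0.001]
ft_force: [0.0, -0.0, -1.2]
grip_width: 0.0252
grasp_force: 40.0
t 5.72 tcp [0.4384 0.2521 0.0706] F [ 0.  -0.  -1.2] w 0.0252 g 40.0 tilt [ 0.002  0.001 -1.   ]
tool mm [  0.4  -1.2 -98.9]
time_s: 6.35
tcp_pos: [0.4371, 0.2517, 0.1693]
tool_rot: [0.169, 0.986, -0.0, -0.0]
ft_force: [-0.6, -0.7, -1.7]
grip_width: 0.0251
grasp_force: 40.0
t 6.35 tcp [0.4371 0.2517 0.1693] F [-0.6 -0.7 -1.7] w 0.0251 g 40.0 tilt [-0. -0. -1.]
tool mm [-2.130e+02 -4.538e+02 -2.000e-01]
```

```bash
python3 -m jog '[0,-21.3,-45.4,0,0,0,-21.3,-45.4,0,0,0,-21.3,-45.4,0,0,0,-21.3,-45.4,0,0,0,-21.3,-45.4,0,0,0,-21.3,-45.4,0,0,0,-21.3,-45.4,0,0,0,-21.3,-45.4,0,0,0,-21.3,-45.4,0,0,0,-21.3,-45.4,0,0,0,0,0,0,0,0,0,0,0,0]'
python3 - <<'E'
from h import *
import cv2
go([.4872,-.247,.0445+.0745+.002])
f=lambda im,x,y,w,h,k:cv2.resize(im[y:y+h,x:x+w],None,fx=k,fy=k,interpolation=cv2.INTER_CUBIC)
cv2.imwrite('pics/p1.png',f(capture("side")["image"],250,190,160,180,3))
E
```

```text
time_s: 7.85
tcp_pos: [0.4868, -0.2461, 0.1681]
tool_rot: [0.169, 0.986, 0.001, -0.002]
ft_force: [-0.1, 0.6, -0.8]
grip_width: 0.0251
grasp_force: 40.0
t 7.85 tcp [ 0.4868 -0.2461  0.1681] F [-0.1  0.6 -0.8] w 0.0251 g 40.0 tilt [-0.003  0.002 -1.   ]
tool mm [-0.9 -0.8 47.1]
```

View pics/p1.png

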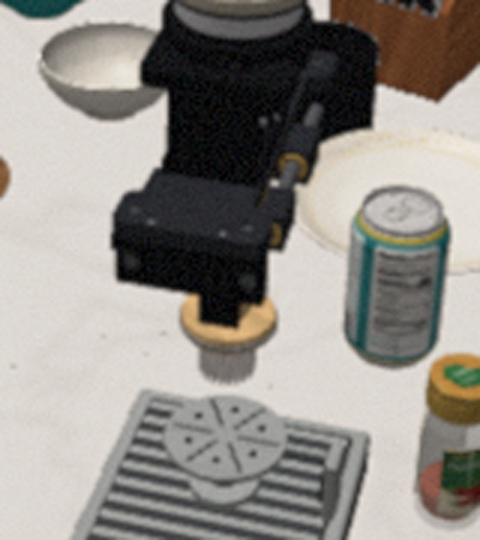

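The side view shows the bristles at crop (227,370), above the plate centre at (225,437), and the brush upright. I'll descend to just above the plate, then press in small steps.

```bash
python3 -m jog '[0,0,0,20,0,0,0,0,18,0,0,0,0,8,0,0,0,0,0,0,0,0,0,0,0]'
python3 -c "from h import *;go([.4872,-.247,.119])"
for i in 1; do python3 -m jog '[0,0,0,3,0,0,0,0,3,0,0,0,0,0,0,0,0,0,0,0]'; python3 -m jog '[0,0,0,3,0,0,0,0,3,0,0,0,0,0,0,0,0,0,0,0]'; done
python3 -c "from h import *;go([.4872,-.247,.098])"
```

```text
time_s: 8.52
tcp_pos: [0.488, -0.2471, 0.124]
tool_rot: [0.169, 0.986, -0.0, 0.0]
ft_force: [-0.4, -0.4, -1.3]
grip_width: 0.0255
grasp_force: 40.0
t 8.53 tcp [ 0.488  -0.2471  0.124 ] F [-0.4 -0.4 -1.3] w 0.0255 g 40.0 tilt [ 0.001 -0.    -1.   ]
tool mm [ 0.8 -0.1  5. ]
time_s: 9.02
tcp_pos: [0.488, -0.2472, 0.1183]
tool_rot: [0.169, 0.986, 0.0, 0.001]
ft_force: [-1.1, 0.6, 5.2]
grip_width: 0.0253
grasp_force: 40.0
time_s: 9.52
tcp_pos: [0.488, -0.2472, 0.112]
tool_rot: [0.169, 0.986, 0.0, 0.001]
ft_force: [-0.2, 0.8, 5.1]
grip_width: 0.025
grasp_force: 40.0
t 9.53 tcp [ 0.488  -0.2472  0.112 ] F [-0.2  0.8  5.1] w 0.025 g 40.0 tilt [ 0.001 -0.    -1.   ]
tool mm [ 0.8 -0.1 14. ]
```

Contact came as expected, at about z 0.119. I'll go on in small steps and watch the force.

```bash
python3 -m jog '[0,0,0,2,0,0,0,0,2,0,0,0,0,2,0,0,0,0,0,0,0,0,0,0,0]'; python3 -m jog '[0,0,0,2,0,0,0,0,2,0,0,0,0,0,0,0,0,0,0,0]';python3 -m jog '[0,0,0,1.5,0,0,0,0,1,0,0,0,0,0,0,0,0,0,0,0]'
python3 -c "from h import *;go([.4872,-.247,.098])"
```

```text
time_s: 10.15
tcp_pos: [0.488, -0.2472, 0.1058]
tool_rot: [0.169, 0.986, -0.0, 0.0]
ft_force: [0.5, 0.6, 4.1]
grip_width: 0.025
grasp_force: 40.0
time_s: 10.65
tcp_pos: [0.488, -0.2472, 0.1021]
tool_rot: [0.169, 0.986, 0.0, 0.0]
ft_force: [-1.0, 0.3, 6.8]
grip_width: 0.0252
grasp_force: 40.0
time_s: 11.15
tcp_pos: [0.488, -0.2472, 0.0996]
tool_rot: [0.169, 0.986, -0.0, 0.001]
ft_force: [-0.2, 1.0, 7.5]
grip_width: 0.0253
grasp_force: 40.0
t 11.15 tcp [ 0.488  -0.2472  0.0996] F [-0.2  1.   7.5] w 0.0253 g 40.0 tilt [ 0.001 -0.    -1.   ]
tool mm [ 0.8 -0.1  1.6]
```

```bash
for i in 1; do python3 -m jog '[0,0,0,1,0,0,0,0,0,0,0,0,0,0,0]'; python3 -m jog '[0,0,0,0.8,0,0,0,0,0,0,0,0,0,0,0]'; done
python3 - <<'E'
from h import *
import cv2
go([.4872,-.247,.098])
f=lambda im,x,y,w,h,k:cv2.resize(im[y:y+h,x:x+w],None,fx=k,fy=k,interpolation=cv2.INTER_CUBIC)
cv2.imwrite('pics/p2.png',f(capture("side")["image"],260,290,120,100,6))
E
```

```text
time_s: 11.52
tcp_pos: [0.488, -0.2472, 0.0985]
tool_rot: [0.169, 0.986, -0.0, 0.0]
ft_force: [-0.3, 0.5, 5.9]
grip_width: 0.0253
grasp_force: 40.0
time_s: 11.9
tcp_pos: [0.488, -0.2472, 0.0979]
tool_rot: [0.169, 0.986, 0.0, 0.0]
ft_force: [-1.3, -0.6, 8.8]
grip_width: 0.0252
grasp_force: 40.0
t 11.9 tcp [ 0.488  -0.2472  0.0979] F [-1.3 -0.6  8.8] w 0.0252 g 40.0 tilt [ 0.001 -0.    -1.   ]
tool mm [ 0.8 -0.1 -0.1]
```

View pics/p2.png

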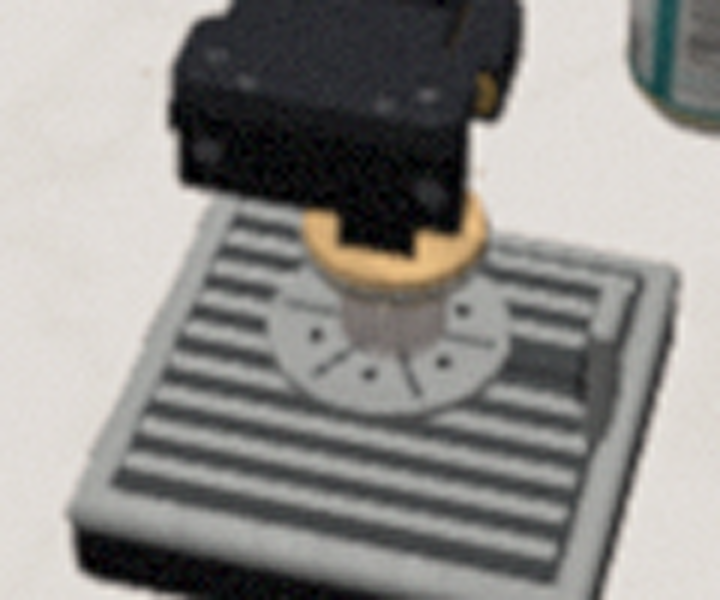

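The side view shows the brush upright on the plate's middle. The plate's lower edge has dropped about 9.5 px, which is roughly 19–20 mm. The force dipped and rose again, as it would past the last ridge. I'll add about 1 mm gently for margin.

```bash
python3 -m jog '[0,0,0,0.6,0,0,0,0,0,0,0,0,0,0,0]'; python3 -m jog '[0,0,0,0.6,0,0,0,0,0,0,0,0,0,0,0,0,0,0,0,0]'
python3 - <<'E'
from h import *
F=[]
for _ in range(6): capture("side");F.append(get_obs()["ft_force"][2])
print(np.round(F,1));go([.4872,-.247,.098])
E
```

```text
time_s: 12.32
tcp_pos: [0.4881, -0.2472, 0.0976]
tool_rot: [0.169, 0.986, 0.0, 0.001]
ft_force: [-1.3, 0.6, 10.2]
grip_width: 0.0251
grasp_force: 40.0
time_s: 12.82
tcp_pos: [0.4881, -0.2472, 0.0971]
tool_rot: [0.169, 0.986, 0.0, 0.001]
ft_force: [-1.9, 1.4, 11.3]
grip_width: 0.0252
grasp_force: 40.0
[10.5 11.5 10.8 11.2 11.6 11.5]
t 13.12 tcp [ 0.4881 -0.2472  0.0971] F [-2.3  1.5 11.5] w 0.0252 g 40.0 tilt [ 0.001  0.    -1.   ]
tool mm [ 0.9 -0.1 -0.9]
```

```bash
python3 -c "from rig import *;print(close_job())"
```

```text
the job is handed in; nothing more can be done
None
```

I dipped the brush in the white bowl and lifted it out. I then handed the job in at about 13 s with the brush gripped upright, holding the plate down near the third click (about 20–22 mm estimated, roughly 11 N); the hand-in returned no verdict.

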